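# Tip the grinding jar out into its catch tray

## Task

Two tilting stands on the bench each hold a steel vessel in a cradle with a hand lever. Empty the round jar: swing its lever over towards the tray in front of it, all the way, so that both white grinding balls roll out into that stand's catch tray, then let the cradle come back upright. Leave the cradle with the square vessel as it is.

Things in the scene. Friction and masses are not known exactly. Their poses are not given: they have to be found in the camera images.
- round_cradle (a joint): Hinge (rad) of the cradle with the round open steel jar, 64 mm wide, 75 mm deep. 0: upright, at rest. Grows as the jar tips towards its tray; stop at 1.9, mouth past level: the balls start to leave at about 1.7 and are out a second later. A light spring turns it back to 0 when let go (2 N at the knob near the stop). Level axis along the stand's y, 125 mm above the worktop. The stand is fixed.
- round_knob (a point): Centre of the white ball knob, 26 mm wide, on the round jar's lever (8 mm rod), 110 mm from the hinge axis, moving in an upright plane 80 mm to the stand's -y side of the jar's middle. At rest the lever stands up, leaning 0.45 rad back, away from the tray (knob 224 mm above the worktop); at the stop it points over the tray, 0.12 rad above level (knob 138 mm up). Its axes turn with the cradle.
- round_tray (a point): Middle of the floor of the white catch tray fixed on the round jar's stand, 15 mm above the worktop. Axes of the stand: x from the tray to the jar (roughly away from the robot), y left, z up. Inside 162 mm along x, 88 mm along y; walls rise 39 mm above this point. The hinge axis passes 86 mm along +x and 110 mm above this point; the jar's middle lies there.
- ball_a_center (a point): Centre of a white ceramic grinding ball, 24 mm in diameter, 40 g; it starts on the floor of the round jar.
- ball_b_center (a point): Centre of a second ball just like it, beside it in the jar.
- square_cradle (a joint): Hinge of the other stand's cradle, built alike but holding an empty square steel vessel (60 x 60 x 62 mm). 0 upright; to be left alone.
- square_knob (a point): Centre of the knob on the square vessel's lever (same sizes as the other lever); to be left alone.

How it is judged (in metres and radians):
On the way:
1. the round jar's cradle is tipped over by at least 80 degrees (value of joint round_cradle above 1.4 rad), for 0.2 s.
At the end, for the whole second after the job is handed in: Both balls lie inside the catch tray of the round jar's stand (below the tray's rim), the round jar's cradle is back upright within 10 degrees, and the square vessel's cradle is upright within 10 degrees (x of ball_a_center in the frame of round_tray between -0.082 and 0.082 m and y of ball_a_center in the frame of round_tray between -0.046 and 0.046 m and z of ball_a_center in the frame of round_tray between -0.005 and 0.045 m and x of ball_b_center in the frame of round_tray between -0.082 and 0.082 m and y of ball_b_center in the frame of round_tray between -0.046 and 0.046 m and z of ball_b_center in the frame of round_tray between -0.005 and 0.045 m and value of joint each of round_cradle, square_cradle below 0.17 rad); the robot touches nothing.
It fails at once if the cradle with the square vessel is tipped by more than 20 degrees (value of joint square_cradle above 0.35 rad).
It also fails if it takes over 48 s, if anything falls off the work surface, if the arm or the gripper's body presses on something with over 40 N, if the wrist force passes 120 N, or if a joint passes its speed limit or range.

## Robot

A 6-joint arm with a two-finger parallel gripper is mounted at the origin on a cart in front of the work surface, level with it; the furniture and walls round the work are solid. World frame = base frame: x ahead of the robot, y to its left, z up, the work surface at z = 0. Lengths are in mm, angles in degrees, forces in N, time in s.
With the tool pointing down it reaches from about 250 to 850 mm from the base axis. Payload 12.5 kg.
Tool frame: the origin (TCP) lies at the centre of the arm's flange, where the gripper is bolted on; the fingertips stand 186 mm ahead of it and the grasp point (between the pads) lies 167 mm ahead of it; z points along the fingers, y is the line along which they close (so a half turn about z gives the same grasp; the last joint's range is limited). The gripper opens to 93 mm and grips with 3 to 60 N. Pads are 15 mm wide; open, the fingers measure 128 mm over their backs; the gripper's body (75 mm by 188 mm) begins 65 mm behind the grasp point.
Start: joints at [70.841, 20.094, 94.641, -0, 65.266, -4.847], TCP at [135.935, 532.924, 404.733] pointing down, gripper open.
Joint ranges: [-157.81, 157.81], [-45, 120.19], [0.68, 151.7], [-89.99, 269.99], [4.06, 180], [-164.3, 164.3]. Speed limits (degrees/s): [127.2, 127.2, 159.86, 180, 180, 180].

## Interface

Orientations are given as [roll, pitch, yaw] about the fixed x, y, z axes, in that order (R = Rz(yaw) Ry(pitch) Rx(roll)).
In Python, from rig import monitor, snapshot, job gives the robot as it stands.
- The arm moves only by the shell command python3 -m inch 'ROWS'. ROWS is JSON, a list of rows, each a list of 3 entries, a list of its own where there are three numbers: the finger opening in m, from 0 to 0.093, then the shift along the tool's x, y, z in m, then the turn about the tool's z in rad. A call has 1 to 5 rows; each row shifts and turns the commanded pose from where the row before left it, along the tool's axes as they then stand; what a row does not reach is not made up. A row lasts 1/12 s, in which the tool goes at most 41.7 mm and 7.16 degrees, less where a joint would pass 70% of its speed; a pose out of reach is approached as far as the arm can. A call with a gripper value outside its range is refused whole. The fingers move at their own pace and stop on an object; the grip force is fixed at half the most. Time passes only in rows, so rows that do not move let the fingers close. It gives the time, the measured TCP pose, the force, the opening and the grip force at its end, in the units of the state.
- monitor.get_state(): the state, without advancing time (a new reading comes with each control period).
- snapshot(name): name is "scene" or "top"; returns a dict with "img" (384x512x3 uint8, red, green, blue), "fx", "fy", "cx", "cy" (pixels), "extrinsics" (4x4, takes a point from camera to world coordinates). Camera axes: x right, y up, looking along -z (the intrinsics and any distortion apply to the point x, -y, -z); pixel columns grow to the right and rows downward; lengths in mm; the calibration is good to about 2 mm. A picture is of the moment at which its call begins. There is no depth.
- job.sign_off(): hands the job in; it is judged then, once.
The state is a dict: "time": time; "q": joint angles; "qvel": joint speeds; "effort": joint torques, N m; "tool_pos": TCP position; "ee_rot": TCP orientation; "force": force on the tool from outside, world axes, zero at the start; "torque": the same for the moment, N m; "width": finger opening in mm; "gripper_force": force on a finger pad.
Only numpy, scipy, OpenCV 4.12 (cv2) and the standard library are available. Lean on these libraries where they do the work, as an engineer would, in place of code of your own. Each camera call takes 0.05 s, during which the arm holds its last target. There are 200 camera calls.

## Working session

There is one attempt and no reset: what is moved stays moved. The work goes in short steps, Python scripts to look and compute and a shell command to move; the robot and the scene stay as the last step left them, time stands still between calls to the robot, and variables do not carry over. Pictures are saved under pics/ and viewed, at most 10 in all, crops included, and the job is handed in when it is done.

```bash
ls; mkdir -p pics; python3 - <<'E'
from rig import monitor, snapshot
import cv2,numpy as np
for n in ["scene","top"]:
    s=snapshot(n); cv2.imwrite(f"pics/{n}0.png",s["img"][:,:,::-1]); np.savez(f"{n}0.npz",**s)
    print(n,s["fx"],s["fy"],s["cx"],s["cy"],np.round(s["extrinsics"],3).tolist(),[k for k in s])
print(monitor.get_state())
E
```

```text
pics
scene 360.1454359895419 360.1454359895419 254.72400620510342 192.9082138248422 [[0.79, 0.244, -0.562, 75.52], [-0.613, 0.327, -0.719, -614.39], [0.008, 0.913, 0.408, 503.435], [0.0, 0.0, 0.0, 1.0]] ['img', 'fx', 'fy', 'cx', 'cy', 'extrinsics']
top 477.8987316187757 477.8987316187757 254.2533229063811 191.63260049892688 [[-0.012, 0.996, -0.091, 468.082], [-1.0, -0.013, -0.007, 3.731], [-0.009, 0.091, 0.996, 1195.176], [0.0, 0.0, 0.0, 1.0]] ['img', 'fx', 'fy', 'cx', 'cy', 'extrinsics']
{'time': 0.1, 'q': array([ 7.08405555e+01,  2.01210874e+01,  9.46714531e+01, -7.11904219e-04,
        6.52648590e+01, -4.84617769e+00]), 'qvel': array([ 0.06797236, -0.07016852, -0.11120598, -0.1202087 ,  0.13970997,
        0.05035518]), 'effort': array([-3.65242386e-04, -4.98031282e+01, -2.85705525e+01,  7.00207986e-02,
        2.39346677e-02, -3.24465532e-05]), 'tool_pos': array([135.90433189, 532.83491521, 404.26886545]), 'ee_rot': array([-1.79942751e+02, -4.20517933e-03,  1.65687029e+02]), 'force': array([0.1042826 , 0.1020818 , 0.21917633]), 'torque': array([-0.0672975 ,  0.00562394,  0.04791776]), 'gripper_force': 0.0, 'width': 92.87454240544382}
```

View pics/scene0.png

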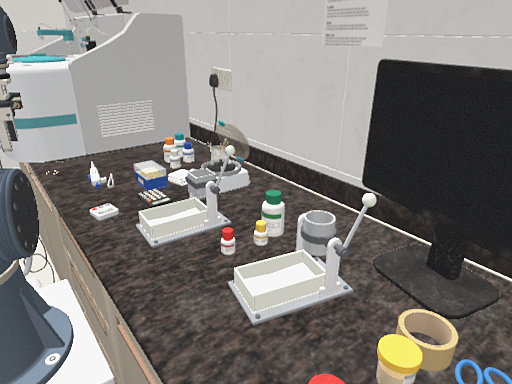

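View pics/top0.png

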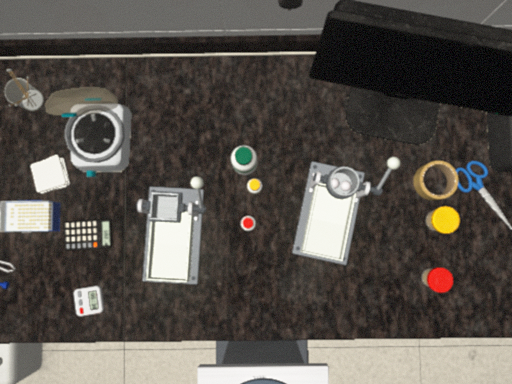

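The round jar is on the right-hand stand, with its knob at about scene (369,200) and top (394,163). The tray's centre is at about top (330,228), and the square stand is on the left. Next I'll triangulate the knob and cast rays onto the tray.

```bash
cat > h.py <<'E'
import numpy as np,cv2
def load(n): return dict(np.load(n))
def ray(s,u,v):
    d=np.array([(u-s["cx"])/s["fx"],-(v-s["cy"])/s["fy"],-1.]); E=s["extrinsics"]
    d=E[:3,:3]@d; return E[:3,3],d/np.linalg.norm(d)
def plane(s,u,v,z): o,d=ray(s,u,v); return o+d*(z-o[2])/d[2]
def tri(r):
    A=sum(np.eye(3)-np.outer(d,d) for o,d in r); b=sum((np.eye(3)-np.outer(d,d))@o for o,d in r)
    p=np.linalg.solve(A,b); return p,[np.linalg.norm(np.cross(p-o,d)) for o,d in r]
def blob(img,u,v,r,thr):
    m=np.zeros(img.shape[:2],np.uint8); m[v-r:v+r+1,u-r:u+r+1]=1
    m&=((img.min(2)>thr)).astype(np.uint8)
    n,l,st,c=cv2.connectedComponentsWithStats(m); i=1+np.argmax(st[1:,4]); return c[i],st[i],(l==i).astype(np.uint8)
E
python3 - <<'E'
from h import *
S=load("scene0.npz");T=load("top0.npz")
a,sa,_=blob(S["img"],369,200,12,165); b,sb,_=blob(T["img"],394,163,10,165)
print(a,sa,b,sb); k,e=tri([ray(S,*a),ray(T,*b)]); print("knob",k,e, "top@224",plane(T,*b,224))
# tray: light blob in top, in rim plane z=54
c,st,m=blob(T["img"],328,226,48,185); print(c,st)
pts=cv2.findContours(m,cv2.RETR_EXTERNAL,cv2.CHAIN_APPROX_NONE)[0][0][:,0]
P=np.array([plane(T,u,v,54)[:2] for u,v in pts],np.float32)
r=cv2.minAreaRect(P); print(r); print(cv2.boxPoints(r))
im=T["img"][:,:,::-1][120:280,270:430].copy(); cv2.drawContours(im,[pts-[270,120]],-1,(0,0,255),1)
im2=S["img"][:,:,::-1][150:330,210:410]
cv2.imwrite("pics/c1.png",np.hstack([cv2.resize(im,(390,390)),cv2.resize(im2,(400,390))]))
E
```

```text
[367.52688172 200.97311828] [357 193  19  20 186] [392.88461538 162.51923077] [388 157  11  12 104]
knob [ 611.14069738 -271.67395688  221.65492972] [np.float64(3.031584878662436), np.float64(3.031584878662437)] top@224 [ 612.81975655 -273.45051948  224.        ]
[327.44546148 224.59801678] [ 302  185   56   77 2622]
((495.21551513671875, -166.59176635742188), (105.42819213867188, 165.26129150390625), 77.10719299316406)
[[ 402.9061  -199.5397 ]
 [ 564.00104 -236.4141 ]
 [ 587.5249  -133.64383]
 [ 426.43     -96.76944]]
```

View pics/c1.png

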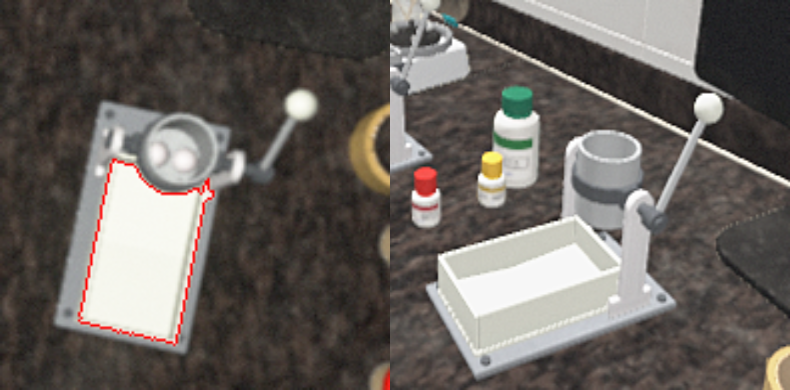

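```bash
python3 -m inch '[[0.093,[0,0,-0.04],-0.012],[0.093,[0,0,-0.04],-0.012],[0.093,[0,0,-0.01],0],[0.093,[-0.02,-0.02,0],0]]'; python3 -m inch '[[0.093,[-0.028,-0.029,0],0],[0.093,[-0.028,-0.029,0],0],[0.093,[-0.028,-0.029,0],0],[0.093,[-0.028,-0.029,0],0],[0.093,[-0.028,-0.029,0],0]]'; python3 -m inch '[[0.093,[-0.028,-0.029,0],0],[0.093,[-0.028,-0.029,0],0],[0.093,[-0.028,-0.029,0],0],[0.093,[-0.028,-0.029,0],0],[0.093,[-0.028,-0.029,0],0]]'; python3 -m inch '[[0.093,[-0.028,-0.029,0],0],[0.093,[-0.028,-0.029,0],0],[0.093,[-0.028,-0.029,0],0],[0.093,[-0.028,-0.029,0],0],[0.093,[-0.028,-0.029,0],0]]'
```

```text
time: 0.43
tool_pos: [149.9, 510.6, 497.7]
ee_rot: [179.7, 0.0, 167.2]
force: [1.3, 0.8, 0.1]
width: 93.0
gripper_force: 0.0
time: 0.85
tool_pos: [255.2, 334.5, 494.4]
ee_rot: [-180.0, -0.0, 167.1]
force: [1.1, 0.4, 1.0]
width: 93.2
gripper_force: 0.0
time: 1.27
tool_pos: [359.3, 161.7, 494.6]
ee_rot: [180.0, 0.0, 167.1]
force: [-0.3, 1.5, -0.3]
width: 93.1
gripper_force: 0.0
time: 1.68
tool_pos: [463.4, -11.1, 494.5]
ee_rot: [180.0, -0.0, 167.0]
force: [0.4, 0.5, -0.2]
width: 92.6
gripper_force: 0.0
```

```bash
python3 -m inch '[[0.093,[-0.028,-0.029,0],0],[0.093,[-0.028,-0.029,0],0],[0.093,[-0.028,-0.029,0],0],[0.093,[-0.028,-0.029,0],0],[0.093,[-0.028,-0.029,0],0]]';  python3 -m inch '[[0.06,[-0.024,-0.028,0],0],[0.06,[-0.02,-0.026,0],0],[0.06,[-0.02,-0.023,0],0],[0.06,[0,0,0.03],0],[0.06,[0,0,0],0]]'
python3 - <<'E'
from rig import snapshot
import cv2,numpy as np
a=snapshot("scene");b=snapshot("top")
cv2.imwrite("pics/c2.png",np.hstack([cv2.resize(a["img"][80:300,250:450,::-1],(400,440)),cv2.resize(b["img"][40:260,290:490,::-1],(400,440))]))
E
```

```text
time: 2.1
tool_pos: [567.5, -183.7, 494.2]
ee_rot: [180.0, -0.0, 167.0]
force: [-0.0, 1.1, 0.4]
width: 93.2
gripper_force: 0.0
time: 2.52
tool_pos: [611.9, -272.3, 458.9]
ee_rot: [179.9, -0.4, 167.0]
force: [-0.5, -0.0, -1.5]
width: 64.1
gripper_force: 0.0
```

View pics/c2.png

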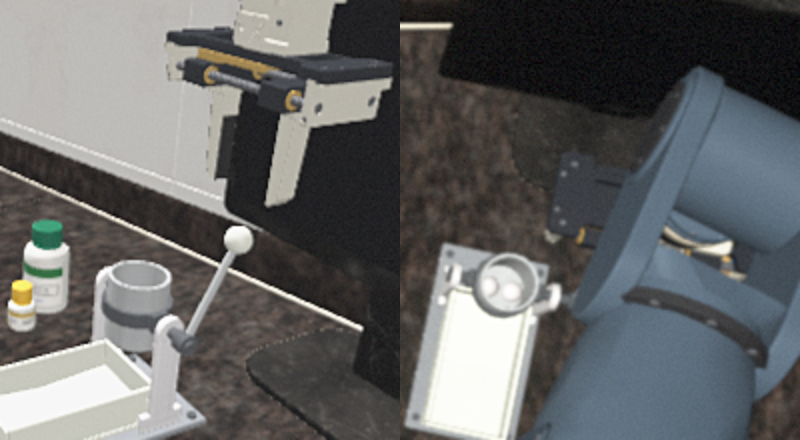

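The fingers straddle the knob from above: left finger about (225,170) and right about (285,200) in the scene crop, with the knob at (238,240). The way down is clear.

```bash
python3 -m inch '[[0.06,[0,0,0.025],0],[0.06,[0,0,0.025],0],[0.06,[0,0,0.022],0],[0.06,[0,0,0],0],[0.06,[0,0,0],0]]'
python3 - <<'E'
from rig import snapshot
import cv2
a=snapshot("scene")
cv2.imwrite("pics/c3.png",cv2.resize(a["img"][120:280,270:450,::-1],(675,600)))
E
```

```text
time: 3.03
tool_pos: [612.1, -270.4, 393.9]
ee_rot: [180.0, -0.0, 167.1]
force: [-0.4, 0.6, 0.6]
width: 59.9
gripper_force: 0.0
```

View pics/c3.png

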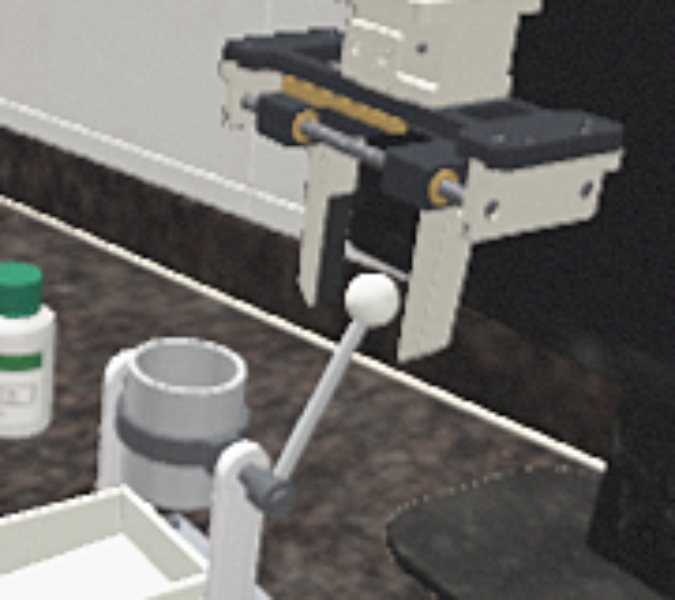

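The knob sits between the fingertips, and the tips are about 5 mm high. I'll lower slightly and close.

```bash
python3 -m inch '[[0.03,[0,0,0.004],0],[0.015,[0,0,0],0],[0.015,[0,0,0],0],[0.015,[0,0,0],0],[0.015,[0,0,0],0]]';python3 -m inch '[[0.015,[0,0,0],0],[0.015,[0,0,0],0],[0.015,[0,0,0],0]]'
```

```text
time: 3.5
tool_pos: [612.0, -271.1, 389.2]
ee_rot: [-180.0, 0.0, 167.1]
force: [-0.3, -0.6, -0.7]
width: 31.8
gripper_force: 0.0
time: 3.75
tool_pos: [611.8, -271.9, 389.1]
ee_rot: [-179.9, 0.0, 167.0]
force: [-1.0, -6.2, 1.5]
width: 24.4
gripper_force: 30.0
```

```bash
python3 -c "
import numpy as np
p=-.45+np.linspace(0,1.9,21);print(np.round(np.c_[p[1:]+.45,np.diff(.11*np.sin(p)),np.diff(-.11*np.cos(p))],4))"
```

```text
[[ 9.500e-02  9.600e-03 -4.100e-03]
 [ 1.900e-01  1.000e-02 -3.200e-03]
 [ 2.850e-01  1.020e-02 -2.200e-03]
 [ 3.800e-01  1.040e-02 -1.200e-03]
 [ 4.750e-01  1.040e-02 -2.000e-04]
 [ 5.700e-01  1.040e-02  8.000e-04]
 [ 6.650e-01  1.030e-02  1.700e-03]
 [ 7.600e-01  1.010e-02  2.700e-03]
 [ 8.550e-01  9.800e-03  3.700e-03]
 [ 9.500e-01  9.400e-03  4.600e-03]
 [ 1.045e+00  8.900e-03  5.400e-03]
 [ 1.140e+00  8.400e-03  6.300e-03]
 [ 1.235e+00  7.700e-03  7.000e-03]
 [ 1.330e+00  7.000e-03  7.700e-03]
 [ 1.425e+00  6.300e-03  8.400e-03]
 [ 1.520e+00  5.400e-03  8.900e-03]
 [ 1.615e+00  4.600e-03  9.400e-03]
 [ 1.710e+00  3.700e-03  9.800e-03]
 [ 1.805e+00  2.700e-03  1.010e-02]
 [ 1.900e+00  1.700e-03  1.030e-02]]
```

```bash
python3 -m inch '[[0.015,[0.0096,0,-0.0041],0],[0.015,[0.01,0,-0.0032],0],[0.015,[0.0102,0,-0.0022],0],[0.015,[0.0104,0,-0.0012],0],[0.015,[0.0104,0,-0.0002],0]]'; python3 -m inch '[[0.015,[0.0104,0,0.0008],0],[0.015,[0.0103,0,0.0017],0],[0.015,[0.0101,0,0.0027],0],[0.015,[0.0098,0,0.0037],0],[0.015,[0.0094,0,0.0046],0]]'
```

```text
time: 4.17
tool_pos: [562.3, -260.4, 400.3]
ee_rot: [-179.9, 0.1, 167.0]
force: [1.9, -6.3, -1.6]
width: 24.6
gripper_force: 30.0
time: 4.58
tool_pos: [513.8, -249.1, 387.9]
ee_rot: [-179.9, 0.2, 167.1]
force: [-0.7, -4.1, 7.2]
width: 24.7
gripper_force: 30.0
```

```bash
python3 -m inch '[[0.015,[0.0089,0,0.0054],0],[0.015,[0.0084,0,0.0063],0],[0.015,[0.0077,0,0.007],0],[0.015,[0.007,0,0.0077],0],[0.015,[0.0063,0,0.0084],0]]'; python3 -m inch '[[0.015,[0.0054,0,0.0089],0],[0.015,[0.0046,0,0.0094],0],[0.015,[0.0037,0,0.0098],0],[0.015,[0.0027,0,0.0101],0],[0.015,[0.001,0,0.008],0]]'
python3 - <<'E'
from rig import snapshot
import cv2
a=snapshot("scene")
cv2.imwrite("pics/c4.png",cv2.resize(a["img"][150:330,200:420,::-1],(733,600)))
E
```

```text
time: 5.0
tool_pos: [476.2, -240.4, 352.3]
ee_rot: [-179.9, 0.1, 167.1]
force: [-3.2, -3.6, 6.2]
width: 24.3
gripper_force: 30.0
time: 5.42
tool_pos: [459.0, -236.5, 305.1]
ee_rot: [-179.9, -0.0, 167.1]
force: [-6.2, -5.0, 3.9]
width: 24.3
gripper_force: 30.0
```

View pics/c4.png

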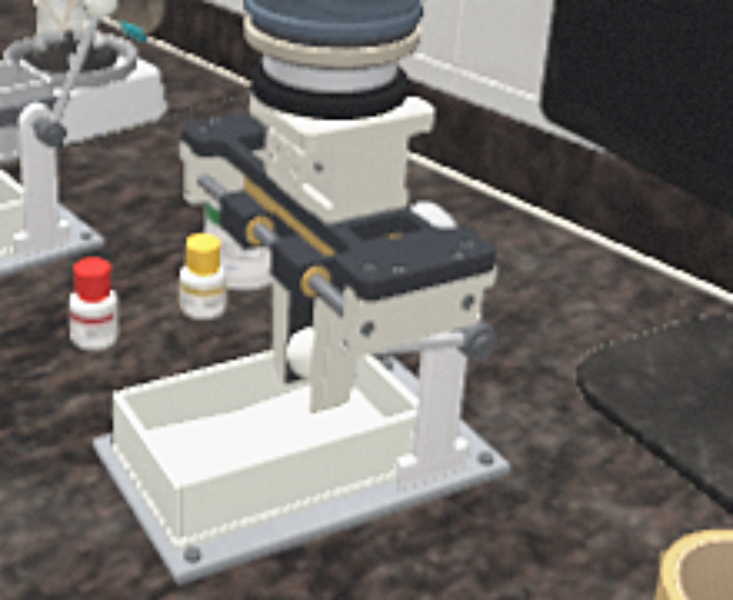

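The knob is held between the pads at about (300,350) in the crop, with the lever nearly level. No balls are visible in the tray yet. I'll nudge to the stop and wait.

```bash
python3 -m inch '[[0.015,[0,0,0.002],0],[0.015,[0,0,0],0],[0.015,[0,0,0],0],[0.015,[0,0,0],0],[0.015,[0,0,0],0]]';for i in 1 2 3 4; do python3 -m inch '[[0.015,[0,0,0],0],[0.015,[0,0,0],0],[0.015,[0,0,0],0],[0.015,[0,0,0],0],[0.015,[0,0,0],0]]'; done | tail -6
python3 - <<'E'
from rig import snapshot
import cv2,numpy as np
a=snapshot("scene");b=snapshot("top")
cv2.imwrite("pics/c5.png",np.hstack([cv2.resize(a["img"][180:330,200:400,::-1],(440,330)),cv2.resize(b["img"][140:290,270:430,::-1],(352,330))]))
E
```

```text
time: 5.88
tool_pos: [459.1, -236.5, 303.3]
ee_rot: [-179.9, -0.1, 167.1]
force: [-8.1, -4.7, 3.7]
width: 24.6
gripper_force: 30.0
time: 7.55
tool_pos: [459.1, -236.6, 303.4]
ee_rot: [-179.9, -0.1, 167.1]
force: [-7.9, -5.4, 5.2]
width: 24.4
gripper_force: 30.0
```

View pics/c5.png

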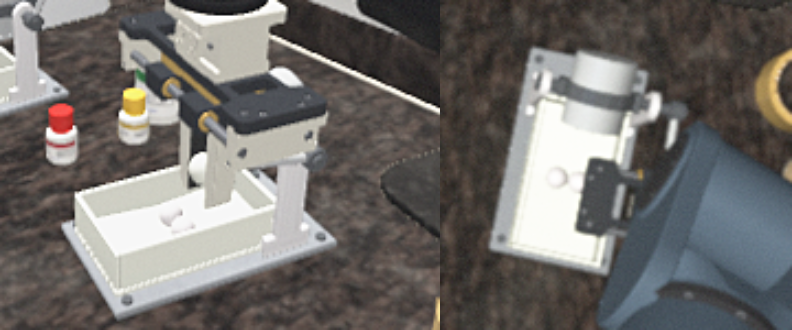

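Both balls lie in the tray, at scene crop (170,213) and (183,225) and top crop (557,178) and (578,183). Now I'll guide the lever back along the same arc.

```bash
python3 -m inch '[[0.015,[-0.001,0,-0.01],0],[0.015,[-0.0027,0,-0.0101],0],[0.015,[-0.0037,0,-0.0098],0],[0.015,[-0.0046,0,-0.0094],0],[0.015,[-0.0054,0,-0.0089],0]]'; python3 -m inch '[[0.015,[-0.0063,0,-0.0084],0],[0.015,[-0.007,0,-0.0077],0],[0.015,[-0.0077,0,-0.007],0],[0.015,[-0.0084,0,-0.0063],0],[0.015,[-0.0089,0,-0.0054],0]]'; python3 -m inch '[[0.015,[-0.0094,0,-0.0046],0],[0.015,[-0.0098,0,-0.0037],0],[0.015,[-0.0101,0,-0.0027],0],[0.015,[-0.0103,0,-0.0017],0],[0.015,[-0.0104,0,-0.0008],0]]'; python3 -m inch '[[0.015,[-0.0104,0,0.0002],0],[0.015,[-0.0104,0,0.0012],0],[0.015,[-0.0102,0,0.0022],0],[0.015,[-0.01,0,0.0032],0],[0.015,[-0.0096,0,0.0041],0]]'
```

```text
time: 8.07
tool_pos: [477.2, -240.6, 352.3]
ee_rot: [-179.9, 0.2, 167.1]
force: [5.9, -6.4, -5.1]
width: 24.6
gripper_force: 30.0
time: 8.48
tool_pos: [514.3, -249.3, 386.3]
ee_rot: [-179.9, 0.0, 167.1]
force: [3.7, -7.3, -11.1]
width: 24.3
gripper_force: 30.0
time: 8.9
tool_pos: [562.7, -260.6, 398.7]
ee_rot: [-179.9, -0.1, 167.0]
force: [-2.4, -6.6, -10.0]
width: 24.9
gripper_force: 30.0
time: 9.32
tool_pos: [611.8, -272.0, 387.8]
ee_rot: [-179.9, -0.2, 167.0]
force: [-17.5, -3.8, 6.0]
width: 24.4
gripper_force: 30.0
```

Back at rest. I'll open, rise straight up, then back off towards the robot so the cameras can see.

```bash
python3 -m inch '[[0.06,[0,0,0],0],[0.06,[0,0,0],0],[0.06,[0,0,0],0],[0.06,[0,0,0],0],[0.06,[0,0,0],0]]'; python3 -m inch '[[0.06,[0,0,-0.02],0],[0.06,[0,0,-0.03],0],[0.06,[0,0,-0.03],0],[0.06,[0,0,-0.03],0],[0.06,[0,0,0],0]]'; python3 -m inch '[[0.06,[0.03,0.02,0],0],[0.06,[0.03,0.02,0],0],[0.06,[0.03,0.02,0],0],[0.06,[0.03,0.02,0],0],[0.06,[0.03,0.02,0],0]]';python3 -m inch '[[0.06,[0.02,0.03,0],0],[0.06,[0.02,0.03,0],0],[0.06,[0.02,0.03,0],0],[0.06,[0,0,0],0],[0.06,[0,0,0],0]]'
python3 - <<'E'
from h import *
from rig import snapshot
a=snapshot("scene");b=snapshot("top")
k=blob(a["img"],369,200,12,165)[0]; print(k,"was 367.5,201.0")
cv2.imwrite("pics/c6.png",np.hstack([cv2.resize(a["img"][140:330,130:410,::-1],(480,326)),cv2.resize(b["img"][130:290,130:430,::-1],(300,326))]))
E
```

```text
time: 9.73
tool_pos: [611.9, -270.9, 389.1]
ee_rot: [-180.0, 0.0, 167.1]
force: [-0.1, -0.3, 0.4]
width: 53.1
gripper_force: 0.0
time: 10.15
tool_pos: [611.8, -270.8, 505.8]
ee_rot: [-179.9, 0.5, 167.1]
force: [0.8, 0.3, 1.2]
width: 59.9
gripper_force: 0.0
time: 10.57
tool_pos: [486.6, -138.8, 498.4]
ee_rot: [180.0, 0.0, 167.1]
force: [0.1, 0.3, 1.5]
width: 59.9
gripper_force: 0.0
time: 10.98
tool_pos: [449.3, -37.7, 499.1]
ee_rot: [180.0, 0.1, 167.2]
force: [0.1, 0.1, 0.3]
width: 59.8
gripper_force: 0.0
[368.875      198.79166667] was 367.5,201.0
```

View pics/c6.png

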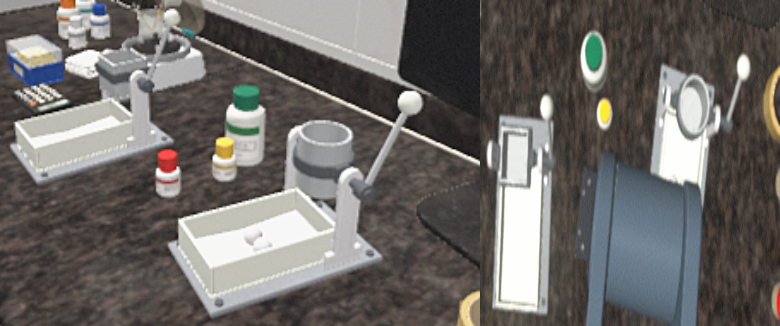

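The round jar is upright and empty. Both balls are in its tray at crop (253,237) and (262,245), the square stand is unchanged, and the robot is clear.

```bash
python3 -c "
from rig import job
print(job.sign_off())"
```

```text
the job is handed in; nothing more can be done
None
```

The round jar is emptied: both balls are in its catch tray, its cradle is back upright, and the square vessel's cradle was not touched. The job is handed in (arm clear by 11.0 s of the 48 s allowed); sign-off returned no verdict.

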